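Knock a stuck oat cake out of its mould

TASK

One oat cake is still stuck in a pocket of the aluminium mould. Bring the knockout rod under that pocket and push it up through the hole in the pocket's floor, feeling for the hole gently instead of forcing the rod against the mould, until the cake stands out of its pocket; then take the cake and set it right way up on the free part of the cooling rack. Leave the finished cakes and the jars where they are.

Things in the scene. Friction and masses are not known exactly. Their poses are not given: they have to be found in the camera images.
- mould: Aluminium mould, 90 (x) x 216 (y) x 40 mm, on a stand open to the robot; place and yaw vary. Origin: centre of its underside, 85 mm above the worktop; z up. Three round pockets, 48 mm wide, 32 deep, at x = 0, y = -66, 0, +66 mm; each floor is 8 mm thick (pocket floor at z = 8 mm) with a 13 mm round hole in its centre.
- cake: Stuck oat cake: firm brown disc, 46 mm wide, 30 tall, 60 g. Origin: centre of its underside, z up. On the floor of one of the pockets (which one varies; the others hold crumbs), top 2 mm below the mould's top. Four sprung ribs in the wall pinch it: 6 to 11 N push it up, up to 22 mm of rise it stays where pushed; a grip on its sides then pulls it out upwards with the same force.
- handle_top (a point): Centre of the top of the ejector's handle: black upright post, 18 x 18 mm, in front of the mould (mould x = -85 mm), sides parallel to the mould's axes, upper 50 mm free to grasp, top 110 mm above the worktop at rest. It slides along the mould's y (90 mm either side of the middle, about 1 N) and up (46 mm to a stop, about 4 N); let go, it sinks back down.
- rack: Wire cooling rack, 260 (x) x 150 (y) mm, fixed; origin: centre of its foot on the worktop, z up; the wires' top is 22 mm above the worktop. Two finished cakes stand on its far part (rack x = +85 mm); the near part (rack x from -110 to +20 mm) is free.
- done1: Finished oat cake on the rack, same shape as the stuck one; origin at the centre of its underside. Leave alone.
- done2: The other finished oat cake on the rack; likewise.
- jar1: Glass jar with cork lid, 76 mm wide, 180 mm tall, beyond the work; origin under its centre. Leave alone.
- jar2: A second such jar. Leave alone.
- ejector: The ejector: handle, arm and, below the mould, the upright knockout rod (10 mm thick, flat tip, at mould x = 0). Origin: on the mould's x = 0, straight across from the handle. The bracket is bent: the rod stands 3 to 15 mm towards the mould's +y from this origin and from the handle, differently each time, not measured. z up.
- rod_holder (a point): Foot of the rod on the ejector's arm, as it would be if unbent. At rest the rod's tip is 10 mm below the mould's underside: lifted 10 mm it meets the underside, or in a hole, after 18 mm, the cake. The rod sits on a spring: 2 N at first touch, then 0.7 N per mm, solid after 16 mm. More than 15 N of rod against mould, upward or sideways, does damage.
Mind the look-alikes: they are no part of the job. Leave any turquoise look-alike of the cake alone.

How it is judged:
On the way:
1. the cake has been pushed up at least 12 mm in its pocket by the knockout rod (z of cake in the frame of mould between 0.02 and 0.036 m and x of cake in the frame of mould between -0.004 and 0.004 m and angle between cake's own z axis and vertical below 0.2 rad and contact force between ejector and cake above 0.2 N), for 0.2 s.
At the end, for the whole second after the job is handed in: the cake stands at rest on the rack's wires (underside 16 to 27 mm above the rack's foot), its centre within the rack's outline (125 mm along, 70 mm across from its middle), right way up within 0.15 rad (z of cake in the frame of rack between 0.016 and 0.027 m and x of cake in the frame of rack between -0.125 and 0.125 m and y of cake in the frame of rack between -0.07 and 0.07 m and angle between cake's own z axis and vertical below 0.15 rad and linear speed of cake below 0.02 m/s); the robot touches nothing.
It fails at once if the ejector's rod presses on the mould with more than 15 N (contact force between ejector and mould above 15 N).
It fails at once if the cake falls onto the worktop (height (world z) of cake below 0.012 m).
It fails at once if a bystander (finished cake or jar) is shifted more than 20 mm (distance of any of done1, done2, jar1, jar2 from where it was at the start of the episode above 0.02 m).
It also fails if it takes over 67 s, if anything falls off the work surface, if the arm or the gripper's body presses on something with over 40 N, if the wrist force passes 120 N, or if a joint passes its speed limit or range.

ROBOT

A 7-joint arm with a two-finger parallel gripper is mounted at the origin on the work surface. World frame = base frame: x ahead of the robot, y to its left, z up, the work surface at z = 0. Lengths are in m, angles in rad, forces in N, time in s.
With the tool pointing down it reaches from about 0.4 to 0.85 m from the base axis. Payload 10.4 kg.
Tool frame: the origin (TCP) lies at the very end of the fingers, on their centre line; the grasp point (between the pads) lies 19 mm behind it (manip.grip_point_offset is the distance from the TCP to the grasp point, in m); z points along the fingers, y is the line along which they close (so a half turn about z gives the same grasp; the last joint's range is limited). The gripper opens to 85 mm and grips with 20 to 120 N. Pads are 22 mm wide; open, the fingers measure 114 mm over their backs; the gripper's body (76 mm by 85 mm) begins 54 mm behind the grasp point. The pads swing forward as they close: fully open they stand 13 mm farther back than shut.
Start: joints at [1.287, 0.332, -0.065, 1.46, 0.022, 1.35, -0.088], TCP at [0.161, -0.604, 0.231] pointing down, gripper open.
Joint ranges: [-2.6, 2.6], [-0.5, 2.12], [-1.47, 1.34], [0.16, 2.42], [-1.27, 4.41], [0.06, 2.06], [-2.6, 2.6]. Speed limits (rad/s): [2.22, 2.22, 2.79, 2.79, 3.14, 3.14, 3.14].

INTERFACE

Orientations are given as a unit quaternion [x, y, z, w].
In Python, from workcell import manip gives the robot as it stands. The module is installed in compiled form; this text tells all that it offers.
- The arm moves only by the shell command python3 -m inch 'ROWS' [OPENING] [FORCE]. ROWS is JSON, a list of rows, each a list of 2 entries, a list of its own where there are three numbers: the shift along the tool's x, y, z each as a share of 0.08 m, from -1 to 1, then the turn, a rotation vector about the tool's x, y, z each as a share of 45 degrees, from -1 to 1. A call has exactly 10 rows; each row is the pose to reach, as a shift and turn from the pose commanded when the call began, along the tool's axes at that moment; what a row does not reach only later rows make up. A row lasts 1/10 s, in which the tool goes at most 50 mm and 8.59 degrees, less where a joint would pass 70% of its speed; a pose out of reach is approached as far as the arm can. A call with a number of a shift or a turn outside -1 to 1 is refused whole. A call with a gripper value outside its range is refused whole. OPENING is the opening, from 0 (shut) to 1 (fully open), set as the call begins (- or left out, the last holds). The fingers move at their own pace and stop on an object; FORCE is the grip in N (left out, the last holds). Time passes only in rows, so rows that repeat a pose let the fingers close, or fill a call up. It gives the time, the measured TCP pose, the force, the opening and the grip force at its end, in the units of the state.
- manip.get_obs(): the state, without advancing time (a new reading comes with each control period).
- manip.camera(name): name is "side" or "top"; returns the picture (400x640x3 uint8, red, green, blue); there is no depth.
- manip.camera_params(name): a dict with "fov_y" (degrees; the focal length in pixels is half the picture's height over the tangent of half this angle, whatever the lens; pixels are square), "cx", "cy" (the principal point, pixels), "camera_from_world" (4x4, takes a point from world to camera coordinates). Camera axes: x right, y up, looking along -z (the intrinsics and any distortion apply to the point x, -y, -z); pixel columns grow to the right and rows downward; lengths in m; the calibration is good to about 2 mm. A picture is of the moment at which its call begins. camera_params takes no time and is no camera call.
- manip.hand_in(): hands the job in; it is judged then, once.
The state is a dict: "clock": time; "joint_pos": joint angles; "joint_velocities": joint speeds; "tau": joint torques, N m; "position": TCP position; "ee_rot": TCP orientation; "ft_force": force on the tool from outside, world axes, zero at the start; "torque": the same for the moment, N m; "grip_width": opening from 0.0 (shut) to 1.0 (fully open); "grasp_force": force on a finger pad.
Only numpy, scipy, OpenCV 4.12 (cv2) and the standard library are available. Lean on these libraries where they do the work, as an engineer would, in place of code of your own. Each camera call takes 0.05 s, during which the arm holds its last target. There are 200 camera calls.

## Working session

There is one attempt and no reset: what is moved stays moved. The work goes in short steps, Python scripts to look and compute and a shell command to move; the robot and the scene stay as the last step left them, time stands still between calls to the robot, and variables do not carry over. Pictures are saved under pics/ and viewed, at most 13 in all, crops included, and the job is handed in when it is done.

```bash
mkdir -p pics
cat > h.py <<'E'
import numpy as np, cv2
from workcell import manip
from scipy.spatial.transform import Rotation as R
def shot(cam,name):
    im=manip.camera(cam); cv2.imwrite(f'pics/{name}.png',im[:,:,::-1]); return im
def ray(cam,u,v):
    p=manip.camera_params(cam); f=200/np.tan(np.radians(p['fov_y'])/2)
    T=np.linalg.inv(np.array(p['camera_from_world']))
    d=T[:3,:3]@np.array([(u-p['cx'])/f,-(v-p['cy'])/f,-1.]); return T[:3,3],d
def onz(cam,u,v,z):
    o,d=ray(cam,u,v); return o+d*(z-o[2])/d[2]
def proj(cam,P):
    p=manip.camera_params(cam); f=200/np.tan(np.radians(p['fov_y'])/2)
    c=np.array(p['camera_from_world'])@np.append(P,1); return p['cx']+f*c[0]/-c[2], p['cy']-f*c[1]/-c[2]
def togo(target,yaw_y=None):
    o=manip.get_obs(); Rm=R.from_quat(o['ee_rot'])
    s=Rm.inv().apply(np.array(target)-o['position'])/0.08
    print('shift shares',s.round(3),'mm',(s*80).round(1),'pos',np.round(o['position'],4))
    if yaw_y is not None: # desired heading of tool y in world
        y=Rm.apply([0,1,0]); a=np.arctan2(y[1],y[0]); 
        d=(yaw_y-a+np.pi/2)%np.pi-np.pi/2
        des=R.from_matrix(np.column_stack([np.cross([np.cos(a+d),np.sin(a+d),0],[0,0,-1]),[np.cos(a+d),np.sin(a+d),0],[0,0,-1]]))
        print('turn shares',((Rm.inv()*des).as_rotvec()/np.radians(45)).round(3))
E
python3 - <<'E'
from h import *
a=shot('side','s0');b=shot('top','t0')
for c in('side','top'):
    p=manip.camera_params(c);print(c,{k:v for k,v in p.items() if k!='camera_from_world'});print(ray(c,320,200))
o=manip.get_obs();print(o)
E
```

```text
side {'fov_y': 54.67386049677881, 'cx': 324.2828528345117, 'cy': 194.88192005489165}
(array([0.50560648, 0.41088852, 0.59458912]), array([ 0.09109062, -0.63549459, -0.76690722]))
top {'fov_y': 54.5164597532467, 'cx': 317.70703829509466, 'cy': 196.32487683539216}
(array([ 0.52651227, -0.04054472,  0.91902755]), array([ 0.0231192 ,  0.03307052, -0.9992479 ]))
{'clock': 0.1, 'joint_pos': array([ 1.28737414,  0.33279197, -0.0647333 ,  1.46085776,  0.02161668,
        1.34987082, -0.08847002]), 'joint_velocities': array([ 1.24353678e-03, -2.58175664e-03,  1.19529221e-03, -8.68484927e-04,
        6.24216088e-06,  5.62448738e-04, -7.84484394e-05]), 'tau': array([ 2.36567255e-03, -6.26748133e+01,  4.99042624e-02, -3.92430317e+01,
        1.64536934e-02,  6.96855408e-03,  1.25555050e-05]), 'position': array([ 0.16109945, -0.60354296,  0.2306058 ]), 'ee_rot': array([ 9.91502845e-01,  1.30083549e-01, -1.09853411e-04, -6.05907156e-04]), 'ft_force': array([-0.21510055,  0.26789903, -0.59288821]), 'torque': array([-0.01159411, -0.01435537, -0.01280376]), 'grasp_force': 0.0, 'grip_width': 0.9988986080394153}
```

View pics/t0.png

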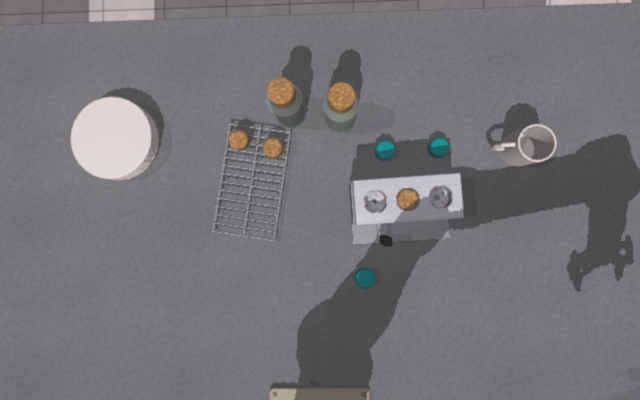

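View pics/s0.png

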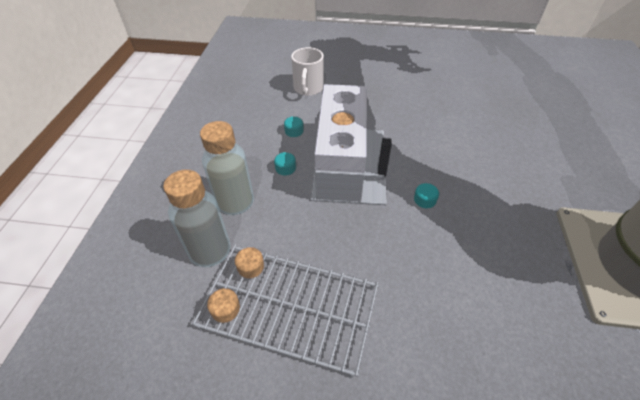

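The top view shows the mould with corners near (353,181) and (463,220). The stuck cake is in the middle pocket at (407,199) and the black handle is at (385,240). The rack is at (252,180), with its free part at the bottom. The side view shows the handle at (385,155). Next I'll take measurements.

Run:
```python
from h import *
im=cv2.imread('pics/t0.png'); hsv=cv2.cvtColor(im,cv2.COLOR_BGR2HSV)
def big(m,x0,y0,x1,y1):
    k=np.zeros_like(m);k[y0:y1,x0:x1]=m[y0:y1,x0:x1]
    c=cv2.findContours(k,cv2.RETR_EXTERNAL,cv2.CHAIN_APPROX_NONE)[0];return max(c,key=cv2.contourArea)
br=((hsv[:,:,2]>135)*255).astype('uint8')
c=big(br,330,160,490,235); r=cv2.minAreaRect(c);bx=cv2.boxPoints(r);print('mould px',r,bx.tolist())
P=np.array([onz('top',*p,0.125) for p in bx]);print(P.round(4),'sides',np.linalg.norm(P-np.roll(P,1,0),axis=1).round(4),'ctr',P.mean(0).round(4))
cake=cv2.inRange(hsv,(5,90,60),(25,255,255))
c=big(cake,390,180,425,215);(u,v),rad=cv2.minEnclosingCircle(c);print('cake',u,v,rad,onz('top',u,v,.123).round(4))
for b in((225,125,250,155),(258,135,288,162)):
    c=big(cake,*b);(u,v),rad=cv2.minEnclosingCircle(c);print('done',onz('top',u,v,.052).round(4))
bl=((hsv[:,:,2]<25)*255).astype('uint8')
c=big(bl,370,225,400,255);r=cv2.minAreaRect(c);print('handle',r,[onz('top',*p,.11).round(4).tolist() for p in cv2.boxPoints(r)])
for p in((231,122),(291,129),(275,239),(214,231)):print('rack',onz('top',*p,.022).round(4))
g=cv2.resize(im[160:260,330:480],None,fx=5,fy=5,interpolation=cv2.INTER_CUBIC);cv2.imwrite('pics/c1.png',g)
```

```text
mould px ((406.19036865234375, 204.16497802734375), (55.64394760131836, 112.07160949707031), 85.91438293457031) [[348.3147277832031, 180.40609741210938], [460.1015319824219, 172.42132568359375], [464.0660095214844, 227.92385864257812], [352.2792053222656, 235.90863037109375]]
[[ 0.584  -0.0728  0.125 ]
 [ 0.5962 -0.2986  0.125 ]
 [ 0.4841 -0.3035  0.125 ]
 [ 0.4708 -0.0789  0.125 ]] sides [0.1134 0.2262 0.1122 0.2251] ctr [ 0.5338 -0.1885  0.125 ]
cake 407.1653137207031 198.80612182617188 10.545602798461914 [ 0.5446 -0.1916  0.123 ]
done [0.6865 0.1703 0.052 ]
done [0.6667 0.0936 0.052 ]Traceback (most recent call last):
  File "<stdin>", line 14, in <module>
  File "<stdin>", line 5, in big
ValueError: max() iterable argument is empty
```

Run:
```python
from h import *
im=cv2.imread('pics/t0.png'); hsv=cv2.cvtColor(im,cv2.COLOR_BGR2HSV)
def big(m,x0,y0,x1,y1):
    k=np.zeros_like(m);k[y0:y1,x0:x1]=m[y0:y1,x0:x1]
    c=cv2.findContours(k,cv2.RETR_EXTERNAL,cv2.CHAIN_APPROX_NONE)[0];return max(c,key=cv2.contourArea)
for t in(150,165,180):
    br=((hsv[:,:,2]>t)*255).astype('uint8')
    c=big(br,330,160,490,235); r=cv2.minAreaRect(c);bx=cv2.boxPoints(r)
    P=np.array([onz('top',*p,0.125) for p in bx]);print(t,bx.round(1).tolist(),P[:,:2].round(4).tolist(),'sides',np.linalg.norm(P-np.roll(P,1,0),axis=1).round(4),'ctr',P.mean(0).round(4))
V=hsv[:,:,2];print(V[232:252,376:396])
for p in((231,122),(291,129),(275,239),(214,231)):print('rack',onz('top',*p,.022).round(4))
g=cv2.resize(im[160:260,330:480],None,fx=5,fy=5,interpolation=cv2.INTER_CUBIC);cv2.imwrite('pics/c1.png',g)
```

```text
150 [[348.3999938964844, 180.6999969482422], [459.8999938964844, 172.60000610351562], [463.8999938964844, 227.60000610351562], [352.3999938964844, 235.60000610351562]] [[0.5834, -0.073], [0.5958, -0.2982], [0.4848, -0.3031], [0.4713, -0.0791]] sides [0.1123 0.2255 0.1111 0.2244] ctr [ 0.5339 -0.1884  0.125 ]
165 [[352.79998779296875, 180.6999969482422], [459.6000061035156, 173.0], [462.79998779296875, 217.6999969482422], [356.0, 225.3000030517578]] [[0.5834, -0.082], [0.595, -0.2977], [0.5048, -0.3016], [0.4923, -0.0868]] sides [0.0912 0.216  0.0903 0.2152] ctr [ 0.5438 -0.192   0.125 ]
180 [[353.1000061035156, 181.0], [459.3999938964844, 173.39999389648438], [462.5, 217.0], [356.20001220703125, 224.60000610351562]] [[0.5827, -0.0825], [0.5942, -0.2972], [0.506, -0.301], [0.4936, -0.0872]] sides [0.0892 0.215  0.0883 0.2142] ctr [ 0.5441 -0.192   0.125 ]
[[152 126 140 135 114 106 109 109 109 108 107  96  94  96 100 103 108 107
  106 109]
 [153 124 145 151 124 109 108 109 109 108 108  98  96  97  99 104 105 103
  105 106]
 [145 120 146 147 115  97  96  97  97  97  95  93  95  96  98  
[... 879 characters left out ...]
85  85  85  85  83  75  61  48  43  48  48  45  45  47  52  69  82
   85  83]
 [ 83  83  84  83  84  85  85  80  67  62  62  65  64  64  64  70  81  84
   86  84]
 [ 85  84  83  84  84  84  85  82  83  81  83  85  82  83  82  83  85  83
   83  85]
 [ 85  84  84  85  85  84  85  84  84  85  87  86  85  86  86  88  85  83
   82  83]
 [ 86  86  84  84  83  86  83  84  85  84  84  85  85  86  86  85  83  82
   81  82]
 [ 85  85  84  83  83  85  86  82  84  84  84  85  86  84  86  85  83  83
   83  84]
 [ 86  84  85  82  84  85  84  84  84  84  84  84  85  85  87  86  83  85
   85  87]]
rack [0.7338 0.1955 0.022 ]
rack [0.714  0.0543 0.022 ]
rack [0.4586 0.0948 0.022 ]
rack [0.4789 0.2375 0.022 ]
```

View pics/c1.png

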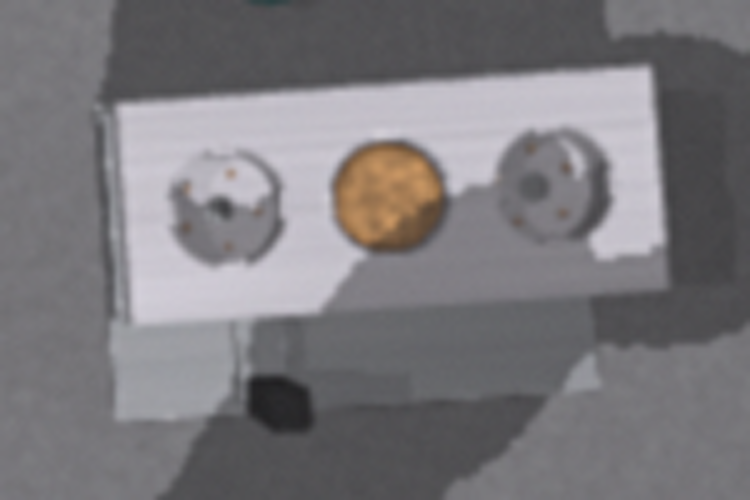

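The crop shows the cake in the middle pocket and crumbs in the outer two. The handle's top face is about at crop (290,410), which is px (388,242).

```bash
python3 - <<'E'
from h import *
M=np.array([.5439,-.192]);y=np.arctan2(.2157,-.0116)-np.pi/2;print('yaw',y)
c,s=np.cos(y),np.sin(y);Rm=np.array([[c,-s],[s,c]])
for z,p in((.11,(388,242)),(.11,(387.3,241.7))):
    h=onz('top',*p,z);print(h.round(4),'in mould',(Rm.T@(h[:2]-M)).round(4))
im=cv2.imread('pics/s0.png');V=im.max(2)
k=((V<45)*255).astype('uint8');k[:,:370]=0;k[:,400:]=0;k[:130]=0;k[185:]=0
cc=max(cv2.findContours(k,0,1)[0],key=cv2.contourArea);print(cv2.boundingRect(cc));r=cv2.minAreaRect(cc);print(cv2.boxPoints(r).round(1).tolist())
for ym in(0.02,.03,.04):
    w=M+Rm@[-.085,ym];print(ym,w.round(4),'top px',np.round(proj('top',[*w,.11]),1),'side px',np.round(proj('side',[*w,.11]),1),np.round(proj('side',[*w,.06]),1))
w=M+Rm@[-.085,.03]
togo([*w,.231],y+np.pi/2)
E
python3 -m inch '[[[0,0,0],[0,0,0.13]],[[0,0,0],[0,0,0.264]],[[0,0,0],[0,0,0.264]],[[0,0,0],[0,0,0.264]],[[0,0,0],[0,0,0.264]],[[0,0,0],[0,0,0.264]],[[0,0,0],[0,0,0.264]],[[0,0,0],[0,0,0.264]],[[0,0,0],[0,0,0.264]],[[0,0,0],[0,0,0.264]]]' 0.6 40
```

```text
yaw 0.05372664124819648
[ 0.4563 -0.1529  0.11  ] in mould [-0.0854  0.0438]
[ 0.4569 -0.1515  0.11  ] in mould [-0.0847  0.0451]
(379, 140, 11, 34)
[[377.3999938964844, 172.60000610351562], [383.0, 139.0], [390.5, 140.1999969482422], [384.8999938964844, 173.8000030517578]]
0.02 [ 0.4579 -0.1766] top px [399.5 241.1] side px [387.2 131.8] [384.1 151. ]
0.03 [ 0.4574 -0.1666] top px [394.7 241.4] side px [387.4 135.2] [384.3 154.4]
0.04 [ 0.4569 -0.1566] top px [389.8 241.7] side px [387.6 138.7] [384.4 157.9]
shift shares [ 4.987 -4.321  0.   ] mm [ 399.  -345.7    0. ] pos [ 0.1611 -0.6035  0.2306]
turn shares [-0.002  0.     0.264]
clock: 1.1
position: [0.1612, -0.6039, 0.2314]
ee_rot: [1.0, 0.027, 0.0, 0.0]
ft_force: [-0.5, -0.1, 0.1]
grip_width: 0.599
grasp_force: 0.0
```

```bash
python3 -m inch '[[[0.05,-0.06,0],[0,0,0]],[[0.15,-0.19,0],[0,0,0]],[[0.25,-0.31,0],[0,0,0]],[[0.35,-0.44,0],[0,0,0]],[[0.45,-0.56,0],[0,0,0]],[[0.55,-0.69,0],[0,0,0]],[[0.64,-0.8,0],[0,0,0]],[[0.7,-0.88,0],[0,0,0]],[[0.75,-0.94,0],[0,0,0]],[[0.8,-1,0],[0,0,0]]]'
python3 -m inch '[[[0.08,-0.1,0],[0,0,0]],[[0.16,-0.2,0],[0,0,0]],[[0.24,-0.3,0],[0,0,0]],[[0.32,-0.4,0],[0,0,0]],[[0.4,-0.5,0],[0,0,0]],[[0.48,-0.6,0],[0,0,0]],[[0.56,-0.7,0],[0,0,0]],[[0.64,-0.8,0],[0,0,0]],[[0.72,-0.9,0],[0,0,0]],[[0.8,-1,0],[0,0,0]]]'
python3 -m inch '[[[0.08,-0.1,0],[0,0,0]],[[0.16,-0.2,0],[0,0,0]],[[0.24,-0.3,0],[0,0,0]],[[0.32,-0.4,0],[0,0,0]],[[0.4,-0.5,0],[0,0,0]],[[0.48,-0.6,0],[0,0,0]],[[0.56,-0.7,0],[0,0,0]],[[0.64,-0.8,0],[0,0,0]],[[0.72,-0.9,0],[0,0,0]],[[0.8,-1,0],[0,0,0]]]'
python3 -m inch '[[[0.08,-0.1,0],[0,0,0]],[[0.16,-0.2,0],[0,0,0]],[[0.24,-0.3,0],[0,0,0]],[[0.32,-0.4,0],[0,0,0]],[[0.4,-0.5,0],[0,0,0]],[[0.48,-0.6,0],[0,0,0]],[[0.56,-0.7,0],[0,0,0]],[[0.64,-0.8,0],[0,0,0]],[[0.72,-0.9,0],[0,0,0]],[[0.8,-1,0],[0,0,0]]]'
python3 -m inch '[[[0.08,-0.1,0],[0,0,0]],[[0.16,-0.2,0],[0,0,0]],[[0.24,-0.3,0],[0,0,0]],[[0.32,-0.4,0],[0,0,0]],[[0.4,-0.5,0],[0,0,0]],[[0.48,-0.6,0],[0,0,0]],[[0.56,-0.7,0],[0,0,0]],[[0.64,-0.8,0],[0,0,0]],[[0.72,-0.9,0],[0,0,0]],[[0.8,-1,0],[0,0,0]]]'
python3 - <<'E'
from h import *
togo([.4567,-.153,.15],.0537+np.pi/2)
E
```

```text
clock: 2.1
position: [0.2209, -0.5203, 0.2313]
ee_rot: [1.0, 0.027, -0.0, 0.0]
ft_force: [0.4, 0.1, -0.3]
grip_width: 0.601
grasp_force: 0.0
clock: 3.1
position: [0.281, -0.4366, 0.2313]
ee_rot: [1.0, 0.027, 0.0, 0.0]
ft_force: [-0.7, -0.1, 0.3]
grip_width: 0.601
grasp_force: 0.0
clock: 4.1
position: [0.3406, -0.3532, 0.2313]
ee_rot: [1.0, 0.027, 0.0, 0.0]
ft_force: [0.2, 0.2, -0.1]
grip_width: 0.599
grasp_force: 0.0
clock: 5.1
position: [0.4002, -0.2699, 0.2313]
ee_rot: [1.0, 0.027, 0.0, 0.0]
ft_force: [-0.2, 0.6, 0.2]
grip_width: 0.603
grasp_force: 0.0
clock: 6.1
position: [0.4599, -0.1866, 0.2313]
ee_rot: [1.0, 0.027, 0.0, 0.0]
ft_force: [-0.2, -1.5, -0.2]
grip_width: 0.602
grasp_force: 0.0
shift shares [-0.017 -0.422  1.016] mm [ -1.4 -33.8  81.3] pos [ 0.4599 -0.1866  0.2313]
turn shares [ 0. -0. -0.]
```

```bash
python3 -m inch '[[[0,-0.1,0],[0,0,0]],[[0,-0.2,0.1],[0,0,0]],[[-0.01,-0.3,0.2],[0,0,0]],[[-0.02,-0.4,0.35],[0,0,0]],[[-0.02,-0.42,0.5],[0,0,0]],[[-0.02,-0.42,0.65],[0,0,0]],[[-0.02,-0.42,0.8],[0,0,0]],[[-0.02,-0.42,0.95],[0,0,0]],[[-0.02,-0.42,1],[0,0,0]],[[-0.02,-0.42,1],[0,0,0]]]'
python3 -c "
from h import *
shot('top','t1')
im=shot('side','s1'); cv2.imwrite('pics/s1c.png',cv2.resize(im[60:220,300:500,::-1],None,fx=3,fy=3))"
```

```text
clock: 7.1
position: [0.4556, -0.1539, 0.1506]
ee_rot: [1.0, 0.027, -0.001, -0.0]
ft_force: [-0.3, 0.8, 0.5]
grip_width: 0.6
grasp_force: 0.0
```

View pics/s1c.png

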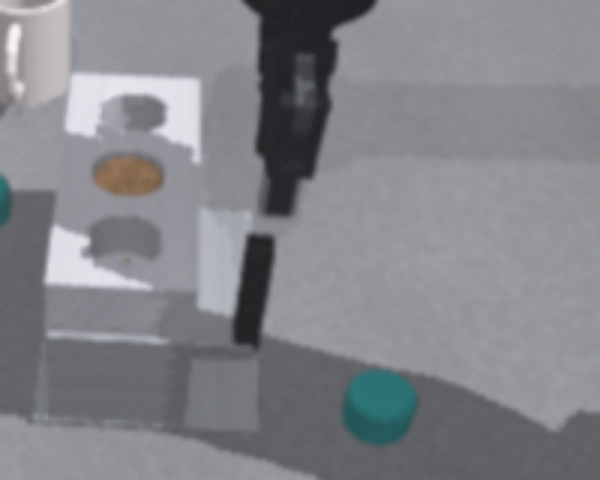

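The fingers are in line above the handle at crop (262,238), so I'll lower and close.

```bash
python3 -m inch '[[[0.01,0,0.12],[0,0,0]],[[0.01,0,0.25],[0,0,0]],[[0.01,0,0.4],[0,0,0]],[[0.01,0,0.55],[0,0,0]],[[0.01,0,0.7],[0,0,0]],[[0.01,0,0.82],[0,0,0]],[[0.01,0,0.92],[0,0,0]],[[0.01,0,0.97],[0,0,0]],[[0.01,0,0.97],[0,0,0]],[[0.01,0,0.97],[0,0,0]]]'
python3 -m inch '[[[0,0,0],[0,0,0]],[[0,0,0],[0,0,0]],[[0,0,0],[0,0,0]],[[0,0,0],[0,0,0]],[[0,0,0],[0,0,0]],[[0,0,0],[0,0,0]],[[0,0,0],[0,0,0]],[[0,0,0],[0,0,0]],[[0,0,0],[0,0,0]],[[0,0,0],[0,0,0]]]' 0 50
```

```text
clock: 8.2
position: [0.457, -0.1539, 0.074]
ee_rot: [1.0, 0.027, 0.0, 0.0]
ft_force: [0.3, -0.6, 0.3]
grip_width: 0.601
grasp_force: 0.0
clock: 9.2
position: [0.4569, -0.154, 0.074]
ee_rot: [1.0, 0.027, 0.0, 0.0]
ft_force: [-2.0, -0.7, 6.2]
grip_width: 0.204
grasp_force: 50.7
```

```bash
python3 -m inch '[[[0,0.06,0],[0,0,0]],[[0,0.15,0],[0,0,0]],[[0,0.25,0],[0,0,0]],[[0,0.35,0],[0,0,0]],[[0,0.45,0],[0,0,0]],[[0,0.52,0],[0,0,0]],[[0,0.56,0],[0,0,0]],[[0,0.57,0],[0,0,0]],[[0,0.57,0],[0,0,0]],[[0,0.57,0],[0,0,0]]]'
python3 -m inch '[[[0,0,-0.02],[0,0,0]],[[0,0,-0.05],[0,0,0]],[[0,0,-0.08],[0,0,0]],[[0,0,-0.1],[0,0,0]],[[0,0,-0.1],[0,0,0]],[[0,0,-0.1],[0,0,0]],[[0,0,-0.1],[0,0,0]],[[0,0,-0.1],[0,0,0]],[[0,0,-0.1],[0,0,0]],[[0,0,-0.1],[0,0,0]]]'
python3 -m inch '[[[0,0,-0.02],[0,0,0]],[[0,0,-0.04],[0,0,0]],[[0,0,-0.06],[0,0,0]],[[0,0,-0.07],[0,0,0]],[[0,0,-0.07],[0,0,0]],[[0,0,-0.07],[0,0,0]],[[0,0,-0.07],[0,0,0]],[[0,0,-0.07],[0,0,0]],[[0,0,-0.07],[0,0,0]],[[0,0,-0.07],[0,0,0]]]'
```

```text
clock: 10.2
position: [0.4593, -0.1998, 0.074]
ee_rot: [1.0, 0.027, 0.0, 0.0]
ft_force: [-2.3, -0.3, 4.9]
grip_width: 0.201
grasp_force: 50.8
clock: 11.2
position: [0.4593, -0.1994, 0.0818]
ee_rot: [1.0, 0.027, 0.0, 0.0]
ft_force: [4.0, -0.3, -2.3]
grip_width: 0.204
grasp_force: 49.7
clock: 12.2
position: [0.4593, -0.1993, 0.0873]
ee_rot: [1.0, 0.027, 0.0, -0.0]
ft_force: [6.6, -0.8, -5.7]
grip_width: 0.201
grasp_force: 49.1
```

```bash
python3 -m inch '[[[0,0,0.04],[0,0,0]],[[0,0,0.07],[0,0,0]],[[0,0.02,0.07],[0,0,0]],[[0,0.03,0.07],[0,0,0]],[[0,0.03,0.07],[0,0,0]],[[0,0.03,0.04],[0,0,0]],[[0,0.03,0.02],[0,0,0]],[[0,0.03,0],[0,0,0]],[[0,0.03,0],[0,0,0]],[[0,0.03,0],[0,0,0]]]'
python3 -m inch '[[[0,0,0.04],[0,0,0]],[[0,0,0.07],[0,0,0]],[[0,0.02,0.07],[0,0,0]],[[0,0.03,0.07],[0,0,0]],[[0,0.03,0.07],[0,0,0]],[[0,0.03,0.04],[0,0,0]],[[0,0.03,0.02],[0,0,0]],[[0,0.03,0],[0,0,0]],[[0,0.03,0],[0,0,0]],[[0,0.03,0],[0,0,0]]]'
```

```text
clock: 13.2
position: [0.4594, -0.2017, 0.0873]
ee_rot: [1.0, 0.027, 0.0, 0.0]
ft_force: [6.5, 1.4, -5.6]
grip_width: 0.203
grasp_force: 49.2
clock: 14.2
position: [0.4595, -0.2043, 0.0873]
ee_rot: [1.0, 0.027, 0.0, 0.0]
ft_force: [5.8, 1.2, -6.0]
grip_width: 0.202
grasp_force: 49.2
```

```bash
python3 -m inch '[[[0,0,0.04],[0,0,0]],[[0,0,0.07],[0,0,0]],[[0,0.02,0.07],[0,0,0]],[[0,0.03,0.07],[0,0,0]],[[0,0.03,0.07],[0,0,0]],[[0,0.03,0.04],[0,0,0]],[[0,0.03,0.02],[0,0,0]],[[0,0.03,0],[0,0,0]],[[0,0.03,0],[0,0,0]],[[0,0.03,0],[0,0,0]]]'
```

```text
clock: 15.2
position: [0.4596, -0.2067, 0.0874]
ee_rot: [1.0, 0.027, 0.0, 0.0]
ft_force: [4.4, 0.3, -2.9]
grip_width: 0.202
grasp_force: 49.8
```

```bash
python3 -m inch '[[[0,0,0.04],[0,0,0]],[[0,0,0.07],[0,0,0]],[[0,0.02,0.07],[0,0,0]],[[0,0.03,0.07],[0,0,0]],[[0,0.03,0.07],[0,0,0]],[[0,0.03,0.04],[0,0,0]],[[0,0.03,0.02],[0,0,0]],[[0,0.03,0],[0,0,0]],[[0,0.03,0],[0,0,0]],[[0,0.03,0],[0,0,0]]]'
```

```text
clock: 16.2
position: [0.4597, -0.2089, 0.0873]
ee_rot: [1.0, 0.027, -0.0, -0.0]
ft_force: [4.0, 2.1, -1.8]
grip_width: 0.2
grasp_force: 49.8
```

Blocked probes read about -5.8 N and the last two read -2 to -3 N, so the rod is in the hole. I'll move 1 mm back to the middle of the two and lift.

```bash
python3 -m inch '[[[0,0,0.04],[0,0,0]],[[0,0,0.07],[0,0,0]],[[0,-0.01,0.07],[0,0,0]],[[0,-0.015,0.07],[0,0,0]],[[0,-0.015,0.05],[0,0,0]],[[0,-0.015,0.02],[0,0,0]],[[0,-0.015,-0.01],[0,0,0]],[[0,-0.015,-0.04],[0,0,0]],[[0,-0.015,-0.04],[0,0,0]],[[0,-0.015,-0.04],[0,0,0]]]'
python3 -m inch '[[[0,0,-0.02],[0,0,0]],[[0,0,-0.04],[0,0,0]],[[0,0,-0.06],[0,0,0]],[[0,0,-0.08],[0,0,0]],[[0,0,-0.09],[0,0,0]],[[0,0,-0.1],[0,0,0]],[[0,0,-0.1],[0,0,0]],[[0,0,-0.1],[0,0,0]],[[0,0,-0.1],[0,0,0]],[[0,0,-0.1],[0,0,0]]]'
```

```text
clock: 17.2
position: [0.4596, -0.2081, 0.0904]
ee_rot: [1.0, 0.027, 0.0, 0.0]
ft_force: [3.5, -0.6, -1.7]
grip_width: 0.208
grasp_force: 49.8
clock: 18.2
position: [0.4597, -0.2078, 0.0979]
ee_rot: [1.0, 0.027, 0.0, -0.0]
ft_force: [7.0, -0.8, -7.7]
grip_width: 0.202
grasp_force: 49.0
```

```bash
python3 -m inch '[[[0,0,-0.02],[0,0,0]],[[0,0,-0.04],[0,0,0]],[[0,0,-0.06],[0,0,0]],[[0,0,-0.08],[0,0,0]],[[0,0,-0.1],[0,0,0]],[[0,0,-0.12],[0,0,0]],[[0,0,-0.14],[0,0,0]],[[0,0,-0.15],[0,0,0]],[[0,0,-0.15],[0,0,0]],[[0,0,-0.15],[0,0,0]]]'
python3 -c "
from h import *
im=shot('side','s2'); cv2.imwrite('pics/s2c.png',cv2.resize(im[60:220,300:500,::-1],None,fx=3,fy=3))"
```

```text
clock: 19.2
position: [0.4596, -0.2077, 0.1098]
ee_rot: [1.0, 0.027, 0.0, -0.0]
ft_force: [7.8, -0.5, -8.8]
grip_width: 0.201
grasp_force: 49.0
```

View pics/s2c.png

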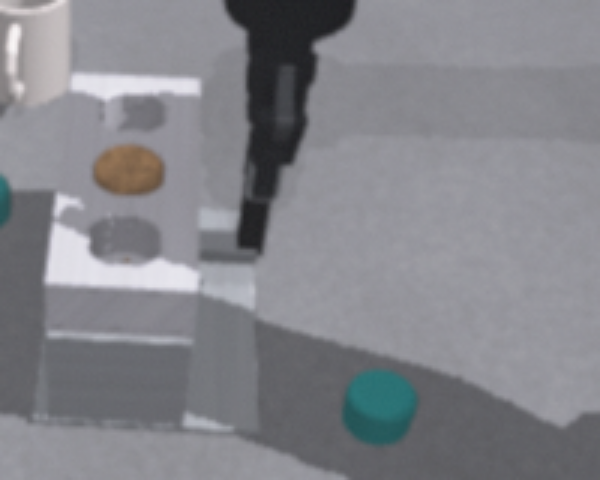

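The cake (crop (129,168)) is now rising above the mould's top, so I'll go almost to the stop.

```bash
python3 -m inch '[[[0,0,-0.02],[0,0,0]],[[0,0,-0.04],[0,0,0]],[[0,0,-0.06],[0,0,0]],[[0,0,-0.08],[0,0,0]],[[0,0,-0.1],[0,0,0]],[[0,0,-0.115],[0,0,0]],[[0,0,-0.115],[0,0,0]],[[0,0,-0.115],[0,0,0]],[[0,0,-0.115],[0,0,0]],[[0,0,-0.115],[0,0,0]]]'
python3 -c "
from h import *
im=shot('top','t2')
im=shot('side','s3'); cv2.imwrite('pics/s3c.png',cv2.resize(im[60:220,300:500,::-1],None,fx=3,fy=3))"
```

```text
clock: 20.25
position: [0.4596, -0.2076, 0.1189]
ee_rot: [1.0, 0.027, -0.0, -0.0]
ft_force: [8.0, -1.4, -8.6]
grip_width: 0.203
grasp_force: 49.1
```

View pics/s3c.png

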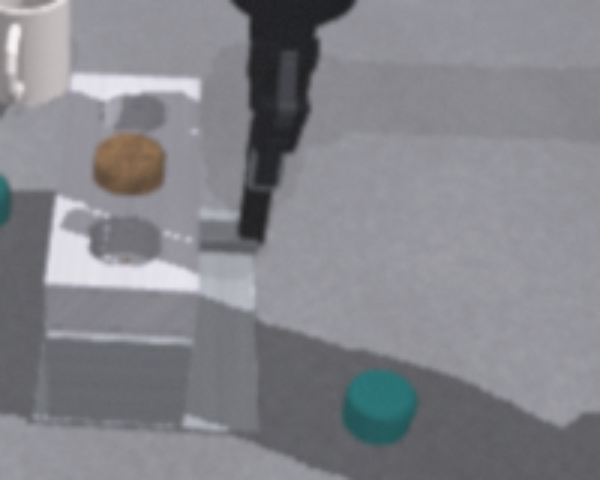

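The cake now stands about 18 mm proud of the mould at crop (130,163). I'll release the handle and rise.

```bash
python3 -m inch '[[[0,0,0],[0,0,0]],[[0,0,0],[0,0,0]],[[0,0,0],[0,0,0]],[[0,0,0],[0,0,0]],[[0,0,-0.1],[0,0,0]],[[0,0,-0.3],[0,0,0]],[[0,0,-0.5],[0,0,0]],[[0,0,-0.7],[0,0,0]],[[0,0,-0.75],[0,0,0]],[[0,0,-0.75],[0,0,0]]]' 1 
python3 -m inch '[[[0.1,-0.02,0],[0,0,0]],[[0.25,-0.05,0],[0,0,0]],[[0.4,-0.08,0],[0,0,0]],[[0.55,-0.1,0],[0,0,0]],[[0.7,-0.12,0],[0,0,0]],[[0.85,-0.14,0],[0,0,0]],[[0.95,-0.14,0],[0,0,0]],[[1,-0.14,0],[0,0,0]],[[1,-0.14,0],[0,0,0]],[[1,-0.14,0],[0,0,0]]]'
python3 -c "
from h import *
togo([.5439,-.192,.126],.0537+np.pi/2)
im=shot('top','t3')
im=shot('side','s4'); cv2.imwrite('pics/s4c.png',cv2.resize(im[60:220,300:500,::-1],None,fx=3,fy=3))"
```

```text
clock: 21.35
position: [0.4599, -0.2079, 0.1804]
ee_rot: [1.0, 0.027, 0.001, 0.0]
ft_force: [0.1, 1.0, -0.4]
grip_width: 1.002
grasp_force: 0.0
clock: 22.35
position: [0.5387, -0.1925, 0.1797]
ee_rot: [1.0, 0.027, -0.0, 0.0]
ft_force: [-0.3, -0.3, 0.2]
grip_width: 1.0
grasp_force: 0.0
shift shares [ 0.066 -0.003  0.671] mm [ 5.3 -0.2 53.7] pos [ 0.5387 -0.1925  0.1797]
turn shares [ 0.     0.    -0.001]
```

View pics/s4c.png

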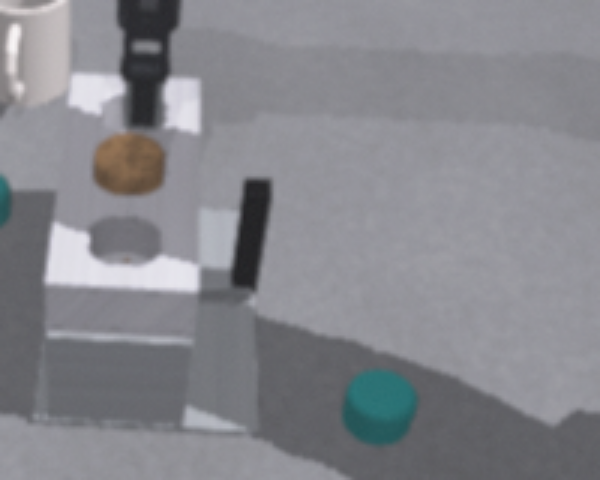

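The cake stays proud at crop (130,163) and the handle has sunk back. I'll narrow the fingers and descend around the cake.

```bash
python3 -m inch '[[[0.07,0,0],[0,0,0]],[[0.07,0,0],[0,0,0]],[[0.07,0,0.08],[0,0,0]],[[0.07,0,0.2],[0,0,0]],[[0.07,0,0.32],[0,0,0]],[[0.07,0,0.44],[0,0,0]],[[0.07,0,0.54],[0,0,0]],[[0.07,0,0.6],[0,0,0]],[[0.07,0,0.62],[0,0,0]],[[0.07,0,0.62],[0,0,0]]]' 0.66
python3 -m inch '[[[0,0,0.01],[0,0,0]],[[0,0,0.02],[0,0,0]],[[0,0,0.03],[0,0,0]],[[0,0,0.04],[0,0,0]],[[0,0,0.05],[0,0,0]],[[0,0,0.05],[0,0,0]],[[0,0,0.05],[0,0,0]],[[0,0,0.05],[0,0,0]],[[0,0,0.05],[0,0,0]],[[0,0,0.05],[0,0,0]]]'
python3 -c "
from h import *
im=shot('side','s5'); cv2.imwrite('pics/s5c.png',cv2.resize(im[80:160,310:410,::-1],None,fx=6,fy=6))"
```

```text
clock: 23.45
position: [0.5446, -0.192, 0.13]
ee_rot: [1.0, 0.027, -0.0, -0.0]
ft_force: [-0.2, -0.2, 0.6]
grip_width: 0.66
grasp_force: 0.0
clock: 24.45
position: [0.5445, -0.192, 0.1261]
ee_rot: [1.0, 0.027, 0.0, 0.0]
ft_force: [-0.5, -0.5, 0.5]
grip_width: 0.661
grasp_force: 0.0
```

View pics/s5c.png

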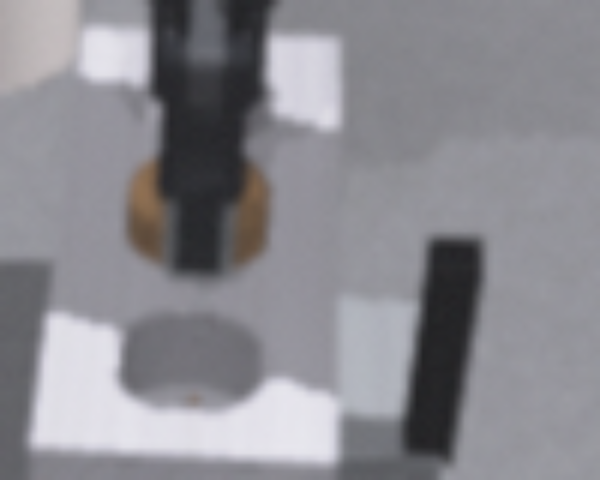

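The finger straddles the cake, with its tip just above the mould. I'll close and pull up.

```bash
python3 -m inch '[[[0,0,0],[0,0,0]],[[0,0,0],[0,0,0]],[[0,0,0],[0,0,0]],[[0,0,0],[0,0,0]],[[0,0,0],[0,0,0]],[[0,0,0],[0,0,0]],[[0,0,0],[0,0,0]],[[0,0,0],[0,0,0]],[[0,0,0],[0,0,0]],[[0,0,0],[0,0,0]]]' 0 60
python3 -m inch '[[[0,0,-0.03],[0,0,0]],[[0,0,-0.07],[0,0,0]],[[0,0,-0.12],[0,0,0]],[[0,0,-0.17],[0,0,0]],[[0,0,-0.23],[0,0,0]],[[0,0,-0.3],[0,0,0]],[[0,0,-0.38],[0,0,0]],[[0,0,-0.45],[0,0,0]],[[0,0,-0.5],[0,0,0]],[[0,0,-0.5],[0,0,0]]]'
python3 -c "
from h import *
togo([.552,.153,.166],.0537+np.pi/2)
im=shot('side','s6'); cv2.imwrite('pics/s6c.png',cv2.resize(im[40:160,290:440,::-1],None,fx=4,fy=4))"
```

```text
clock: 25.5
position: [0.5446, -0.192, 0.1261]
ee_rot: [1.0, 0.027, 0.0, 0.0]
ft_force: [0.8, 0.4, 1.3]
grip_width: 0.511
grasp_force: 60.9
clock: 26.5
position: [0.5449, -0.1921, 0.1669]
ee_rot: [1.0, 0.027, 0.001, 0.0]
ft_force: [0.4, 0.5, -0.9]
grip_width: 0.507
grasp_force: 62.1
shift shares [ 0.319 -4.303  0.01 ] mm [  25.5 -344.3    0.8] pos [ 0.5449 -0.1921  0.1669]
turn shares [ 0.001 -0.001 -0.   ]
```

View pics/s6c.png

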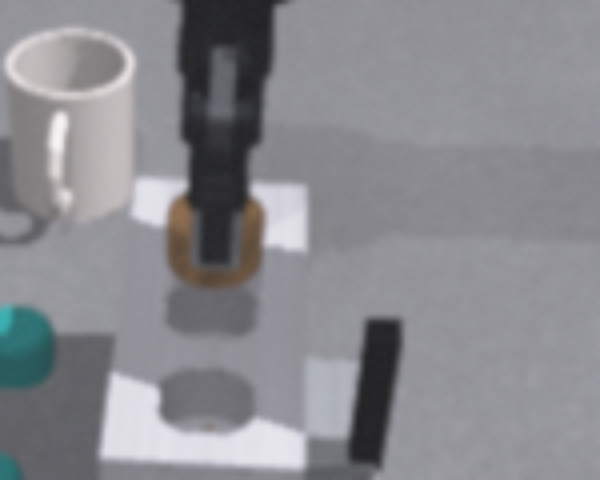

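The cake is out and held upright at crop (215,240). I'll carry it to the rack.

```bash
python3 -m inch '[[[0,-0.04,0],[0,0,0]],[[0.01,-0.12,0],[0,0,0]],[[0.02,-0.2,0],[0,0,0]],[[0.03,-0.3,0],[0,0,0]],[[0.04,-0.4,0],[0,0,0]],[[0.05,-0.5,0],[0,0,0]],[[0.06,-0.6,0],[0,0,0]],[[0.07,-0.7,0],[0,0,0]],[[0.08,-0.8,0],[0,0,0]],[[0.08,-0.9,0],[0,0,0]]]'
python3 -m inch '[[[0.01,-0.1,0],[0,0,0]],[[0.02,-0.2,0],[0,0,0]],[[0.03,-0.3,0],[0,0,0]],[[0.04,-0.4,0],[0,0,0]],[[0.05,-0.5,0],[0,0,0]],[[0.06,-0.6,0],[0,0,0]],[[0.07,-0.7,0],[0,0,0]],[[0.08,-0.8,0],[0,0,0]],[[0.08,-0.9,0],[0,0,0]],[[0.08,-1,0],[0,0,0]]]'
python3 -m inch '[[[0.01,-0.1,0],[0,0,0]],[[0.02,-0.2,0],[0,0,0]],[[0.03,-0.3,0],[0,0,0]],[[0.04,-0.4,0],[0,0,0]],[[0.05,-0.5,0],[0,0,0]],[[0.06,-0.6,0],[0,0,0]],[[0.07,-0.7,0],[0,0,0]],[[0.08,-0.8,0],[0,0,0]],[[0.08,-0.9,0],[0,0,0]],[[0.08,-1,0],[0,0,0]]]'
python3 -m inch '[[[0.01,-0.1,0],[0,0,0]],[[0.02,-0.2,0],[0,0,0]],[[0.03,-0.3,0],[0,0,0]],[[0.04,-0.4,0],[0,0,0]],[[0.05,-0.5,0],[0,0,0]],[[0.06,-0.6,0],[0,0,0]],[[0.07,-0.7,0],[0,0,0]],[[0.08,-0.8,0],[0,0,0]],[[0.08,-0.9,0],[0,0,0]],[[0.08,-1,0],[0,0,0]]]'
python3 -m inch '[[[0,-0.1,0],[0,0,0]],[[0,-0.2,0],[0,0,0]],[[0,-0.3,0],[0,0,0]],[[0,-0.37,0.1],[0,0,0]],[[0,-0.4,0.25],[0,0,0]],[[0,-0.4,0.4],[0,0,0]],[[0,-0.4,0.55],[0,0,0]],[[0,-0.4,0.7],[0,0,0]],[[0,-0.4,0.8],[0,0,0]],[[0,-0.4,0.8],[0,0,0]]]'
python3 -c "
from h import *
togo([.552,.153,.0365],.0537+np.pi/2)
im=shot('top','t7')
im=shot('side','s7'); cv2.imwrite('pics/s7c.png',cv2.resize(im[200:400,170:400,::-1],None,fx=3,fy=3))"
```

```text
clock: 27.55
position: [0.5471, -0.1191, 0.1661]
ee_rot: [1.0, 0.027, 0.0, 0.0]
ft_force: [0.4, 0.7, 0.2]
grip_width: 0.51
grasp_force: 62.1
clock: 28.55
position: [0.5492, -0.0389, 0.1661]
ee_rot: [1.0, 0.027, 0.0, 0.0]
ft_force: [1.0, -0.1, -0.5]
grip_width: 0.512
grasp_force: 62.1
clock: 29.55
position: [0.5513, 0.0414, 0.1661]
ee_rot: [1.0, 0.027, 0.0, 0.0]
ft_force: [-0.3, 0.3, -1.4]
grip_width: 0.511
grasp_force: 62.1
clock: 30.55
position: [0.5534, 0.1216, 0.1661]
ee_rot: [1.0, 0.027, 0.0, 0.0]
ft_force: [-0.4, 0.5, -0.8]
grip_width: 0.51
grasp_force: 62.1
clock: 31.55
position: [0.551, 0.1524, 0.1006]
ee_rot: [1.0, 0.027, -0.001, 0.0]
ft_force: [-0.0, 0.2, -0.7]
grip_width: 0.511
grasp_force: 62.1
shift shares [ 0.014 -0.007  0.801] mm [ 1.1 -0.6 64.1] pos [0.551  0.1524 0.1006]
turn shares [ 0.001  0.003 -0.001]
```

View pics/s7c.png

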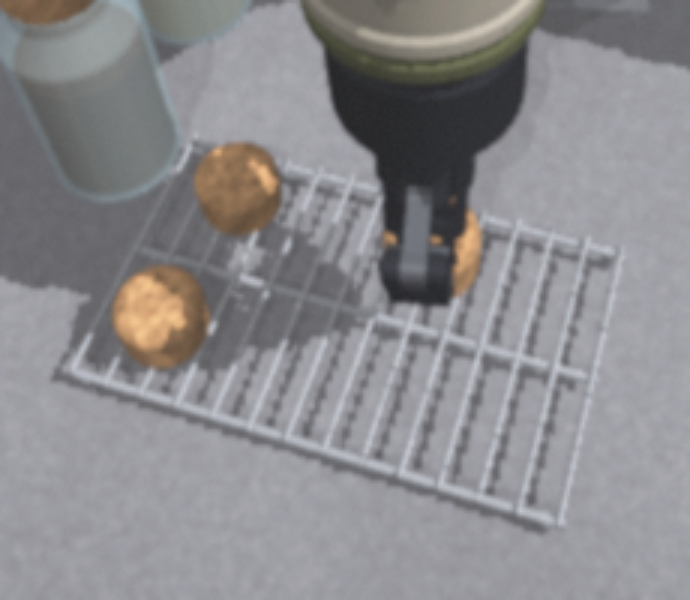

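The cake hangs over the free part of the rack. I'll lower it, slowly at the end.

```bash
python3 -m inch '[[[0.01,0,0.1],[0,0,0]],[[0.01,0,0.22],[0,0,0]],[[0.01,0,0.35],[0,0,0]],[[0.01,0,0.48],[0,0,0]],[[0.01,0,0.6],[0,0,0]],[[0.01,0,0.68],[0,0,0]],[[0.01,0,0.73],[0,0,0]],[[0.01,0,0.75],[0,0,0]],[[0.01,0,0.75],[0,0,0]],[[0.01,0,0.75],[0,0,0]]]'
python3 -m inch '[[[0,0,0.01],[0,0,0]],[[0,0,0.02],[0,0,0]],[[0,0,0.03],[0,0,0]],[[0,0,0.04],[0,0,0]],[[0,0,0.045],[0,0,0]],[[0,0,0.045],[0,0,0]],[[0,0,0.045],[0,0,0]],[[0,0,0.045],[0,0,0]],[[0,0,0.045],[0,0,0]],[[0,0,0.045],[0,0,0]]]'
```

```text
clock: 32.65
position: [0.5528, 0.153, 0.0425]
ee_rot: [1.0, 0.027, 0.0, -0.0]
ft_force: [0.4, 0.5, -0.4]
grip_width: 0.511
grasp_force: 62.1
clock: 33.65
position: [0.5525, 0.1529, 0.0385]
ee_rot: [1.0, 0.027, 0.0, 0.0]
ft_force: [-0.1, 0.0, -1.3]
grip_width: 0.509
grasp_force: 62.1
```

```bash
python3 -m inch '[[[0,0,0.005],[0,0,0]],[[0,0,0.01],[0,0,0]],[[0,0,0.015],[0,0,0]],[[0,0,0.02],[0,0,0]],[[0,0,0.025],[0,0,0]],[[0,0,0.025],[0,0,0]],[[0,0,0.025],[0,0,0]],[[0,0,0.025],[0,0,0]],[[0,0,0.025],[0,0,0]],[[0,0,0.025],[0,0,0]]]'
```

```text
clock: 34.65
position: [0.5525, 0.1529, 0.0365]
ee_rot: [1.0, 0.027, 0.0, 0.0]
ft_force: [-0.3, 0.2, -0.7]
grip_width: 0.51
grasp_force: 62.1
```

```bash
python3 -m inch '[[[0,0,0.005],[0,0,0]],[[0,0,0.01],[0,0,0]],[[0,0,0.015],[0,0,0]],[[0,0,0.015],[0,0,0]],[[0,0,0.015],[0,0,0]],[[0,0,0.015],[0,0,0]],[[0,0,0.015],[0,0,0]],[[0,0,0.015],[0,0,0]],[[0,0,0.015],[0,0,0]],[[0,0,0.015],[0,0,0]]]'
```

```text
clock: 35.65
position: [0.5527, 0.1529, 0.0363]
ee_rot: [1.0, 0.027, 0.0, 0.0]
ft_force: [-5.3, -3.2, 11.5]
grip_width: 0.51
grasp_force: 63.6
```

Contact: +11.5 N at TCP z 0.036, as predicted. I'll release and go up.

```bash
python3 -m inch '[[[0,0,-0.01],[0,0,0]],[[0,0,-0.01],[0,0,0]],[[0,0,-0.01],[0,0,0]],[[0,0,-0.01],[0,0,0]],[[0,0,-0.01],[0,0,0]],[[0,0,-0.1],[0,0,0]],[[0,0,-0.3],[0,0,0]],[[0,0,-0.5],[0,0,0]],[[0,0,-0.8],[0,0,0]],[[0,0,-1],[0,0,0]]]' 0.8
python3 -m inch '[[[-0.2,0,-0.2],[0,0,0]],[[-0.4,0,-0.4],[0,0,0]],[[-0.6,0,-0.5],[0,0,0]],[[-0.8,0,-0.5],[0,0,0]],[[-1,0,-0.5],[0,0,0]],[[-1,0,-0.5],[0,0,0]],[[-1,0,-0.5],[0,0,0]],[[-1,0,-0.5],[0,0,0]],[[-1,0,-0.5],[0,0,0]],[[-1,0,-0.5],[0,0,0]]]'
python3 -c "
from h import *
im=shot('side','s8'); cv2.imwrite('pics/s8c.png',cv2.resize(im[200:400,170:400,::-1],None,fx=3,fy=3))"
```

```text
clock: 36.65
position: [0.5534, 0.1534, 0.1184]
ee_rot: [1.0, 0.027, 0.001, -0.0]
ft_force: [0.4, -0.5, 0.6]
grip_width: 0.801
grasp_force: 0.0
clock: 37.65
position: [0.4729, 0.1487, 0.1552]
ee_rot: [1.0, 0.027, -0.0, -0.0]
ft_force: [1.1, 0.2, 0.0]
grip_width: 0.799
grasp_force: 0.0
```

View pics/s8c.png

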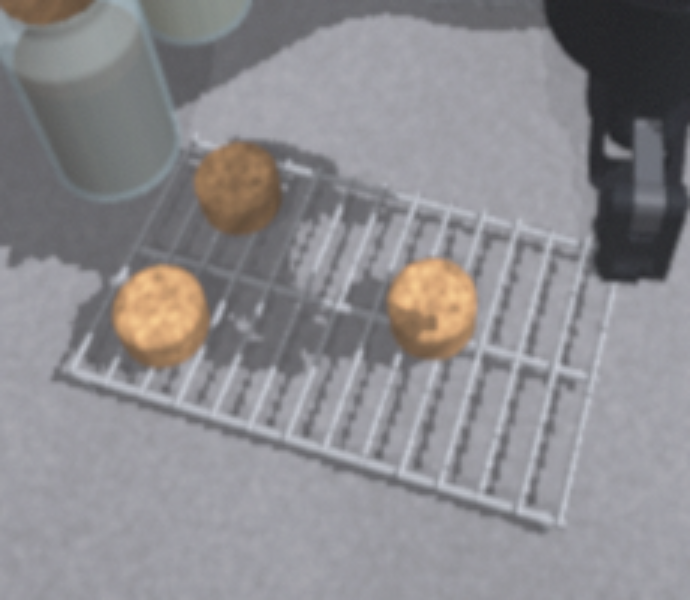

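The cake stands upright on the rack's free part at crop (432,310), the gripper is clear, and the finished cakes have not moved.

```bash
python3 -c "
from workcell import manip
print(manip.hand_in())"
```

```text
the job is handed in; nothing more can be done
None
```

The stuck cake was pushed up out of the middle pocket and now stands upright on the free part of the cooling rack; I handed the job in at about 38 s (no verdict was returned), with the finished cakes and jars not touched.

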